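# Run the pipe offcut up its gutter to the end stop

## Task

Two short sloped steel gutters stand on the bench, one with a hollow pipe offcut at its foot, the other with a thinner solid slug. Without gripping or lifting it, push the pipe offcut with the fingertips up its gutter and over the crest, so that it settles against the upright end stop and stays there when you take the hand away. Leave the slug where it lies and do not disturb the other things on the bench.

Things in the scene. Friction and masses are not known exactly. Their poses are not given: they have to be found in the camera images.
- pipe_offcut: The part to push: a bare steel pipe offcut, a hollow tube of 60 mm outside diameter, 40 mm long, 0.15 to 0.31 kg, lying across its gutter so that it rolls along it; at the start it rests at the gutter's foot (centre about x -78, z 48 mm in the gutter's frame). Origin: its centre. y is the tube's axis; x and z turn as it rolls. Take the bore as closed: no finger goes in.
- pipe_gutter: The gutter that holds the pipe: a straight steel channel on a plywood board 270 x 85 x 9 mm fixed to the bench. Origin: centre of the board's underside, on the bench. x runs level along the gutter, uphill, from the foot to the end stop; y across; z up. The channel is 46 mm wide inside; its side walls stand only 14 mm above its floor, so fingertips can pass above them.
- pipe_ramp: The climbing floor of that gutter, fixed to it, 5.5 degrees steep, open at its lower end. Origin: middle of the floor at the foot (x -75, z 18 mm in the gutter's frame). x runs up the slope, z square to the floor; the rolling pipe's centre is at z 30 mm. A cross bar 6 mm high, uphill face at x -18 mm, keeps the pipe from rolling out. Let go below the crest, the pipe rolls back to it.
- pipe_crest (a point): The crest, top of the climb, on the floor's centre line (x +55, z 30.5 mm in the gutter's frame). Beyond it the floor falls at 12 degrees, a shallow pocket, to the end stop. Pushed over the crest, the pipe rolls into the pocket by itself.
- pipe_seat (a point): Where the seated pipe's centre lies, touching the end stop (x +88, y 0, z +54 mm in the gutter's frame). The end stop is an upright steel plate 58 mm wide, its top 65 mm above the bench, its face at x +118 mm, 30 mm beyond this point.
- slug: Leave alone: a solid steel slug 38 mm in diameter, 38 mm long, resting at the foot of the other gutter. Origin: its centre.
- slug_gutter: The other gutter, of the same build and dimensions as the pipe's gutter, fixed to the bench; its frame is like that of the pipe's gutter. Which of the two stands on the left varies.
- screwdriver: Bystander: screwdriver 190 mm long lying between the gutters. Origin near its middle.
- tape_roll: Bystander: roll of tape lying flat, 90 mm in diameter, 22 mm high, beyond the gutters. Origin: centre of its underside.
- hammer: Bystander: hammer 280 mm long lying at the right. Origin near its middle.
- jar: Bystander: white jar 60 mm in diameter, 65 mm high, at the left. Origin: centre of its underside.
- tin: Bystander: small tin 54 mm in diameter, 55 mm high, at the right. Origin: centre of its underside.
- pliers: Bystander: pliers about 185 mm long lying at the left. Origin near the pivot.
- fitting: Bystander: small brass fitting standing on end, 26 mm in diameter, 26 mm high, between the gutters and the robot. Origin: centre of its underside.

How it is judged:
By the outcome, as a careful person would: the job done as asked, in the order asked, and still so for the second after the job is handed in, with the robot touching nothing.
It also fails if it takes over 40 s, if anything falls off the work surface, if the arm or the gripper's body presses on something with over 40 N, if the wrist force passes 120 N, or if a joint passes its speed limit or range.

## Robot

A 6-joint arm with a two-finger parallel gripper is mounted at the origin on the work surface. World frame = base frame: x ahead of the robot, y to its left, z up, the work surface at z = 0. Lengths are in mm, angles in rad, forces in N, time in s.
With the tool pointing down it reaches from about 375 to 925 mm from the base axis. Payload 5.7 kg.
Tool frame: the origin (TCP) lies on the centre line of the jaws, within the pads' length; the fingertips stand 19 mm ahead of it and the grasp point (between the pads) is the TCP (arm.tcp_to_tips is the distance from the TCP to the fingertips, in mm); z points along the fingers, y is the line along which they close (so a half turn about z gives the same grasp; the last joint's range is limited). The gripper opens to 85 mm and grips with 20 to 120 N. Pads are 22 mm wide; open, the fingers measure 114 mm over their backs; the gripper's body (76 mm by 85 mm) begins 54 mm behind the grasp point. The pads swing forward as they close: fully open they stand 13 mm farther back than shut.
Start: joints at [1.159, 0.359, 1.51, -0, 1.272, -0.115], TCP at [175.471, 573.738, 250.267] pointing down, gripper open.
Joint ranges: [-2.97, 2.97], [-1.01, 2.36], [0.21, 2.38], [-0.96, 4.11], [0.2, 2.71], [-2.98, 2.98]. Speed limits (rad/s): [2.39, 2.39, 3.14, 3.14, 3.14, 3.14].

## Interface

Orientations are given as a unit quaternion [x, y, z, w].
In Python, from cell import arm gives the robot as it stands. The module is installed in compiled form; this text tells all that it offers.
- The arm moves only by the tool arm_command, never from a script. Its argument "steps" is one flat list of numbers, 7 for each row, row after row: the shift along the world's x, y, z in mm, then the turn, a rotation vector about the world's x, y, z in rad, then the finger opening in mm, from 0 to 85.4. In form: [dx, dy, dz, ax, ay, az, claw, dx, dy, dz, ax, ay, az, claw, ...]. A call has exactly 10 rows; each row shifts and turns the commanded pose from where the row before left it; what a row does not reach is not made up. A row lasts 1/10 s, in which the tool goes at most 50 mm and 8.59 degrees, less where a joint would pass 70% of its speed; a pose out of reach is approached as far as the arm can. A call is refused whole if a number of a shift passes 50 or a number of a turn 0.15, either way. A call with a gripper value outside its range is refused whole. The fingers move at their own pace and stop on an object; "force" is the grip in N (left out, the last holds). Time passes only in rows, so rows that do not move let the fingers close, or fill a call up. It gives the time, the measured TCP pose, the force, the opening and the grip force at its end, in the units of the state.
- arm.get_state(): the state, without advancing time (a new reading comes with each control period).
- arm.get_image(name): name is "scene" or "top" or "wrist"; returns a dict with "img" (384x512x3 uint8, red, green, blue), "K" (3x3 intrinsics, pixels), "dist" ([k1, k2, p1, p2, k3] as OpenCV has them; the pictures are not rectified), "extrinsics" (4x4, takes a point from camera to world coordinates); the wrist camera has in their place "hand_eye" (4x4, takes a point from camera to tool coordinates, whose origin is the TCP and whose axes are the flange's). Camera axes: x right, y down, z forward; pixel columns grow to the right and rows downward; lengths in mm; the calibration is good to about 2 mm. A picture is of the moment at which its call begins: read the wrist's pose just before it. There is no depth.
- arm.job_done(): hands the job in; it is judged then, once.
The state is a dict: "clock": time; "q": joint angles; "joint_velocities": joint speeds; "effort": joint torques, N m; "tcp_pos": TCP position; "tool_rot": TCP orientation; "wrist_force": force on the tool from outside, world axes, zero at the start; "ft_torque": the same for the moment, N m; "grip_width": opening from 0.0 (shut) to 1.0 (fully open); "grasp_force": force on a finger pad.
Only numpy, scipy, OpenCV 4.12 (cv2) and the standard library are available. Lean on these libraries where they do the work, as an engineer would, in place of code of your own. Each camera call takes 0.05 s, during which the arm holds its last target. There are 200 camera calls.

## Working session

There is one attempt and no reset: what is moved stays moved. The work goes in short steps, Python scripts to look and compute and a tool call to move; the robot and the scene stay as the last step left them, time stands still between calls to the robot, and variables do not carry over. Pictures are saved under pics/ and viewed, at most 10 in all, crops included, and the job is handed in when it is done.

Besides the shell and the picture viewer there is one more tool, called after ">>>" by a JSON object that holds its "api" and its "payload". arm_command: Moves the arm, as the interface text tells. Its arguments: {"type":"object","properties":{"steps":{"type":"array","items":{"type":"number"}},"force":{"type":"number"}},"required":["steps"]}

```bash
mkdir -p pics; python3 - <<'E'
from cell import arm
import cv2,numpy as np
for n in("top","scene"):
    d=arm.get_image(n); cv2.imwrite(f"pics/{n}0.png",d["img"][:,:,::-1]); np.savez(n+"0.npz",**d)
    print(n,d["K"].round(1).tolist(),np.round(d["dist"],3),d["extrinsics"].round(3).tolist())
s=arm.get_state();print(s["clock"],s["tool_rot"])
E
```

```text
top [[367.9, 0.0, 255.2], [0.0, 367.9, 192.5], [0.0, 0.0, 1.0]] [-0.122  0.     0.     0.     0.   ] [[0.025, -0.992, 0.123, 423.73], [-1.0, -0.022, 0.02, -16.239], [-0.017, -0.124, -0.992, 1119.591], [0.0, 0.0, 0.0, 1.0]]
scene [[487.7, 0.0, 266.9], [0.0, 487.7, 190.2], [0.0, 0.0, 1.0]] [0.02 0.   0.   0.   0.  ] [[0.398, 0.593, -0.7, 1407.622], [0.917, -0.251, 0.309, -394.304], [0.007, -0.765, -0.644, 841.933], [0.0, 0.0, 0.0, 1.0]]
0.1 [ 1.47844326e-01  9.89010267e-01 -8.33526954e-04 -2.29448772e-04]
```

View pics/top0.png

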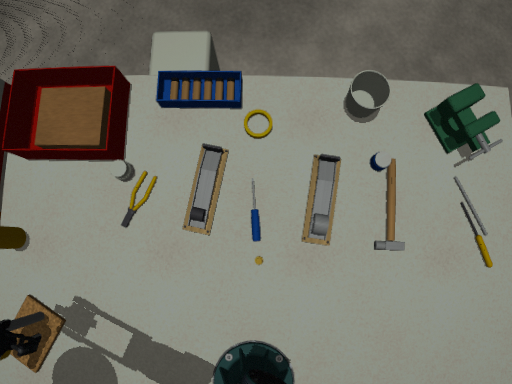

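View pics/scene0.png

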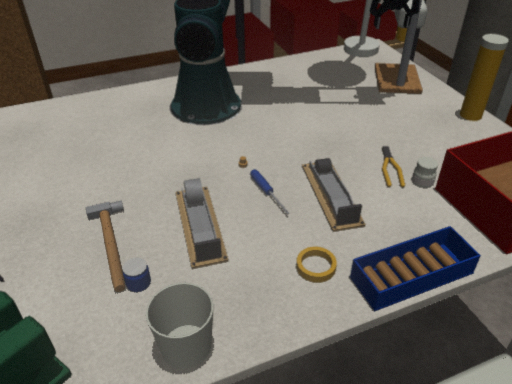

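The top view shows the pipe, which is the larger one, in the right gutter (board about (303–341, 154–244)), with its foot toward the robot. The slug is in the left gutter, near (198, 213).

```bash
cat > h.py <<'E'
import cv2,numpy as np
def ray(d,uv,z):
    E=d["extrinsics"]; n=cv2.undistortPoints(np.array(uv,float).reshape(-1,1,2),d["K"],d["dist"]).reshape(-1,2)
    v=np.c_[n,np.ones(len(n))]@E[:3,:3].T; o=E[:3,3]
    return o+v*((z-o[2])/v[:,2])[:,None]
def proj(d,P):
    E=np.linalg.inv(d["extrinsics"]); return cv2.projectPoints(np.array(P,float).reshape(-1,3),cv2.Rodrigues(E[:3,:3])[0],E[:3,3],d["K"],d["dist"])[0].reshape(-1,2)
E
python3 - <<'E'
from h import *
out=[]
for n,(x0,y0,x1,y1) in(("top",(292,145,352,252)),("scene",(165,170,235,272))):
    d=dict(np.load(n+"0.npz")); h=cv2.cvtColor(d["img"],cv2.COLOR_RGB2HSV)
    m=cv2.inRange(h,(8,70,60),(28,255,255)); k=np.zeros_like(m);k[y0:y1,x0:x1]=m[y0:y1,x0:x1]
    pts=cv2.findNonZero(k); W=ray(d,pts.reshape(-1,2),9.)[:,:2]
    r=cv2.minAreaRect(W.astype(np.float32)); b=cv2.boxPoints(r)
    print(n,len(pts),r,b.round(0).tolist())
    c=np.array(r[0]); e=[b[1]-b[0],b[2]-b[1]]; e=max(e,key=np.linalg.norm); e=e/np.linalg.norm(e); e*=np.sign(e[0])
    yv=np.array([-e[1],e[0]]); print(c,np.arctan2(e[1],e[0]))
    P=lambda x,y,z:[*(c+e*x+yv*y),z]
    im=d["img"][:,:,::-1].copy(); q=[P(-135,-42,9),P(135,-42,9),P(135,42,9),P(-135,42,9),P(-78,0,78),P(88,0,54),P(118,-29,65),P(118,29,65)]
    c0=im[y0-10:y1+10,x0-10:x1+10]; c0=cv2.resize(c0,None,fx=4,fy=4)
    for u in proj(d,q): cv2.circle(c0,tuple(int(v) for v in ((u-[x0-10,y0-10]+.5)*4)),3,(0,0,255),-1)
    out.append(cv2.resize(c0,(390,590)))
cv2.imwrite("pics/chk.png",np.hstack(out))
E
```

```text
top 902 ((545.9048461914062, -195.72073364257812), (84.32779693603516, 268.4696350097656), 82.24638366699219) [[407.0, -219.0], [673.0, -256.0], [685.0, -172.0], [419.0, -136.0]]
[ 545.90484619 -195.72073364] -0.13532619
scene 935 ((552.6458740234375, -196.60736083984375), (83.6690902709961, 272.1743469238281), 82.24254608154297) [[412.0, -220.0], [682.0, -256.0], [693.0, -174.0], [423.0, -137.0]]
[ 552.64587402 -196.60736084] -0.13539308
```

View pics/chk.png

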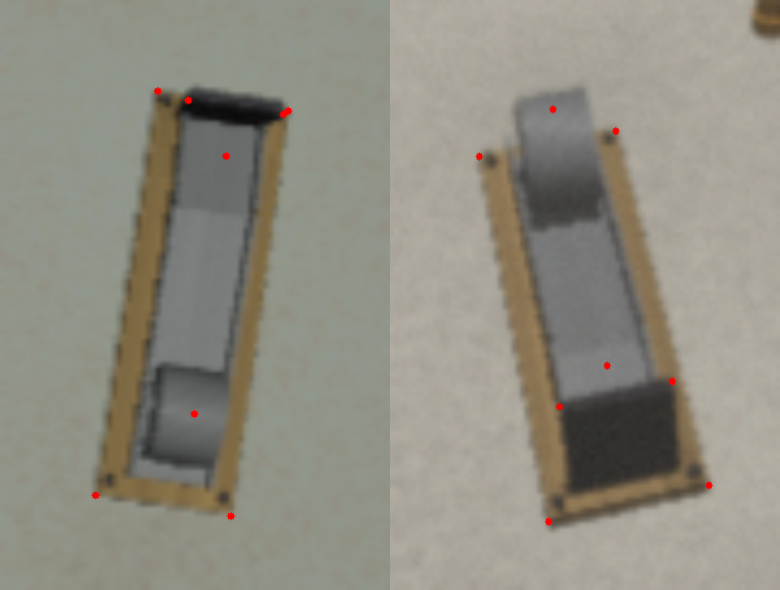

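The projected board corners fit. The gutter centre is about (549, -196) and its yaw -0.135 rad. I'll travel high around an arc to a point behind the foot, turning the tool so the fingers close across the gutter.

>>> {"api": "arm_command", "payload": {"steps": [30,-32,0,0,0,0.016,10,30,-32,0,0,0,0.016,10,30,-32,0,0,0,0.016,10,30,-32,0,0,0,0.016,10,30,-32,0,0,0,0.016,10,30,-32,0,0,0,0.016,10,30,-32,0,0,0,0.016,10,30,-32,0,0,0,0.016,10,30,-32,0,0,0,0.016,10,30,-32,0,0,0,0.016,10], "force": 20}}

```text
clock: 1.1
tcp_pos: [476.2, 252.1, 250.0]
tool_rot: [0.068, 0.998, -0.0, -0.0]
wrist_force: [-0.2, 0.4, -0.3]
grip_width: 0.122
grasp_force: 0.0
```

>>> {"api": "arm_command", "payload": {"steps": [-8,-43,0,0,0,0,10,-8,-43,0,0,0,0,10,-8,-43,0,0,0,0,10,-8,-43,0,0,0,0,10,-8,-43,0,0,0,0,10,-8,-43,0,0,0,0,10,-8,-43,0,0,0,0,10,-8,-43,0,0,0,0,10,-8,-43,0,0,0,0,10,0,0,0,0,0,0,10]}}

```text
clock: 2.1
tcp_pos: [402.9, -137.9, 250.3]
tool_rot: [0.071, 0.997, -0.001, 0.0]
wrist_force: [0.9, 0.7, 0.9]
grip_width: 0.115
grasp_force: 0.0
```

>>> {"api": "arm_command", "payload": {"steps": [-3,-19,0,0,0,0,10,0,-19,0,0,0,0,10,0,0,-30,0,0,0,10,0,0,-30,0,0,0,10,0,0,-30,0,0,0,10,0,0,-30,0,0,0,10,0,0,-30,0,0,0,10,0,0,-28,0,0,0,10,0,0,-15,0,0,0,10,0,0,0,0,0,0,10]}}

```text
clock: 3.1
tcp_pos: [399.0, -169.6, 55.4]
tool_rot: [0.068, 0.998, 0.001, -0.002]
wrist_force: [-0.2, 0.6, 0.8]
grip_width: 0.116
grasp_force: 0.0
```

```bash
python3 - <<'E'
from cell import arm
import cv2,numpy as np
a=arm.get_image("scene")["img"][100:292,130:322]; b=arm.get_image("wrist")["img"]
cv2.imwrite("pics/pre.png",np.hstack([cv2.resize(a,(384,384)),cv2.resize(b,(400,384))])[:,:,::-1])
print(arm.get_state()["tcp_pos"])
E
```

```text
[ 400.47761002 -170.74273165   57.27632367]
```

View pics/pre.png

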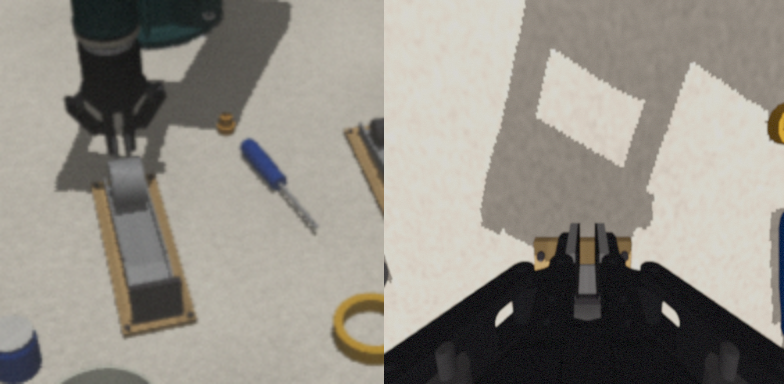

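The fingers stand behind the foot, in line with the gutter to within about 4 mm, and the pipe lies ahead of them. Now I push.

>>> {"api": "arm_command", "payload": {"steps": [9,-3,0,0,0,0,10,9,-3,0,0,0,0,10,7,-2,0,0,0,0,10,5,-0.7,0,0,0,0,10,8,-1.1,0.8,0,0,0,10,9,-1.2,0.9,0,0,0,10,9,-1.2,0.9,0,0,0,10,9,-1.2,0.9,0,0,0,10,9,-1.2,0.9,0,0,0,10,9,-1.2,0.9,0,0,0,10]}}

```text
clock: 4.2
tcp_pos: [484.3, -187.1, 62.6]
tool_rot: [0.068, 0.998, -0.0, -0.0]
wrist_force: [-1.1, 0.5, 1.1]
grip_width: 0.118
grasp_force: 0.6
```

>>> {"api": "arm_command", "payload": {"steps": [8,-1.1,0.8,0,0,0,10,8,-1.1,0.8,0,0,0,10,8,-1.1,0.8,0,0,0,10,8,-1.1,0.8,0,0,0,10,7,-0.9,0.7,0,0,0,10,6,-0.8,0.6,0,0,0,10,5,-0.7,0.5,0,0,0,10,5,-0.7,0.5,0,0,0,10,5,-0.7,0.5,0,0,0,10,5,-0.7,0.4,0,0,0,10]}}

```text
clock: 5.2
tcp_pos: [548.8, -195.9, 69.0]
tool_rot: [0.068, 0.998, -0.0, -0.0]
wrist_force: [-1.6, 0.6, 1.0]
grip_width: 0.116
grasp_force: 0.5
```

>>> {"api": "arm_command", "payload": {"steps": [4,-0.5,0.2,0,0,0,10,4,-0.5,0.2,0,0,0,10,3,-0.4,0,0,0,0,10,3,-0.4,0,0,0,0,10,3,-0.4,0,0,0,0,10,3,-0.4,0,0,0,0,10,3,-0.4,0,0,0,0,10,3,-0.4,0,0,0,0,10,2,-0.3,0,0,0,0,10,0,0,0,0,0,0,10]}}

```text
clock: 6.2
tcp_pos: [576.9, -199.7, 69.4]
tool_rot: [0.068, 0.998, -0.0, 0.0]
wrist_force: [-0.4, 0.1, 0.1]
grip_width: 0.113
grasp_force: 0.0
```

```bash
python3 - <<'E'
from cell import arm
import cv2,numpy as np
a=arm.get_image("scene")["img"][130:292,150:312]; b=arm.get_image("top")["img"][130:260,260:390]
cv2.imwrite("pics/post.png",np.hstack([cv2.resize(a,(390,390)),cv2.resize(b,(390,390))])[:,:,::-1])
E
```

```text
(no output)
```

View pics/post.png

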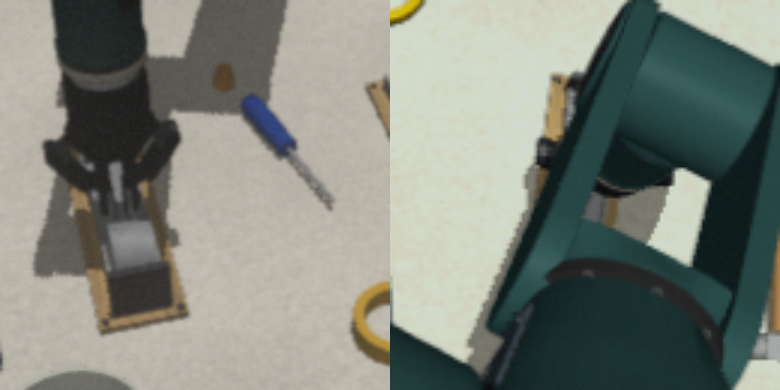

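The scene crop shows the pipe lying against the end stop, with the fingers just behind it. I'll draw back a little, then lift clear and move back.

>>> {"api": "arm_command", "payload": {"steps": [-8,1,2,0,0,0,10,-8,1,5,0,0,0,10,-5,1,15,0,0,0,10,0,0,25,0,0,0,10,0,0,30,0,0,0,10,0,0,30,0,0,0,10,-25,15,30,0,0,0,10,-35,30,20,0,0,0,10,-35,40,10,0,0,0,10,-25,40,0,0,0,0,10]}}

```text
clock: 7.3
tcp_pos: [436.9, -74.3, 238.0]
tool_rot: [0.069, 0.998, -0.001, 0.002]
wrist_force: [1.1, 0.4, 0.4]
grip_width: 0.121
grasp_force: 0.0
```

>>> {"api": "arm_command", "payload": {"steps": [0,40,0,0,0,0,10,0,40,0,0,0,0,10,0,40,0,0,0,0,10,0,40,0,0,0,0,10,0,0,0,0,0,0,10,0,0,0,0,0,0,10,0,0,0,0,0,0,10,0,0,0,0,0,0,10,0,0,0,0,0,0,10,0,0,0,0,0,0,10]}}

```text
clock: 8.3
tcp_pos: [438.4, 84.4, 235.5]
tool_rot: [0.069, 0.998, -0.0, -0.0]
wrist_force: [0.7, 0.1, -0.1]
grip_width: 0.117
grasp_force: 0.0
```

```bash
python3 - <<'E'
from cell import arm
import cv2,numpy as np
a=arm.get_image("scene")["img"]; b=arm.get_image("top")["img"][130:260,260:390]
cv2.imwrite("pics/fin.png",np.hstack([a[:384,40:440],cv2.resize(b,(384,384))])[:,:,::-1])
E
```

```text
(no output)
```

View pics/fin.png

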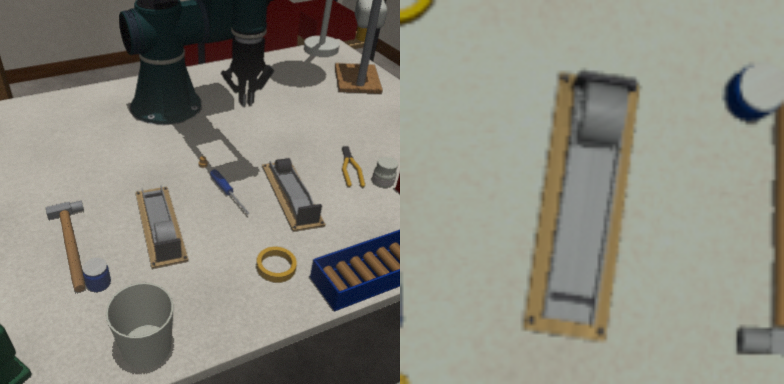

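The pipe sits against the end stop (right crop, about (605, 110)). The slug and the bystanders are where they were, and the hand is clear.

```bash
python3 -c "
from cell import arm
print(arm.job_done())"
```

```text
the job is handed in; nothing more can be done
None
```

I pushed the pipe offcut up its gutter and over the crest with the fingertips; it rests against the end stop with the hand clear, the slug and the other things look undisturbed in the final pictures, and the job was handed in at about 8 s.

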